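# Blow off the part, then check the hood's spring balance

## Robot

A 7-joint arm with a two-finger parallel gripper is mounted at the origin on a cart in front of the work surface, level with it; the furniture and walls round the work are solid. World frame = base frame: x ahead of the robot, y to its left, z up, the work surface at z = 0. Lengths are in m, angles in rad, forces in N, time in s.
With the tool pointing down it reaches from about 0.4 to 0.9 m from the base axis. Payload 5.5 kg.
Tool frame: the origin (TCP) lies midway between the tips of the shut fingers; the grasp point (between the pads) lies 19 mm behind it (env.pinch_z is the distance from the TCP to the grasp point, in m); z points along the fingers, y is the line along which they close (so a half turn about z gives the same grasp; the last joint's range is limited). The gripper opens to 92 mm and grips with 3 to 60 N. Pads are 19 mm wide; open, the fingers measure 130 mm over their backs; the gripper's body (75 mm by 190 mm) begins 47 mm behind the grasp point.
Start: joints at [1.497, 0.501, -0.427, 1.55, 0.221, 1.138, -0.21], TCP at [0.215, -0.613, 0.227] pointing down, gripper open.
Joint ranges: [-2.88, 2.88], [-0.31, 2.03], [-1.54, 1.56], [0.2, 2.42], [-1.41, 4.55], [0.19, 2.02], [-2.57, 2.57]. Speed limits (rad/s): [2.57, 2.57, 3.14, 3.14, 3.14, 3.14, 3.14].

## Interface

Orientations are given as a unit quaternion [x, y, z, w].
In Python, from workcell import env gives the robot as it stands.
- The arm moves only by the tool send_rows, never from a script. Its argument "commands" is a list of rows, each an object of numbers: "dx", "dy", "dz": the shift along the world's x, y, z in mm; "rx", "ry", "rz": the turn, a rotation vector about the world's x, y, z in rad; "fingers": the closure, from -1 (fully open) to 1 (shut). A call has 1 to 8 rows; each row is the pose to reach, as a shift and turn from the pose commanded when the call began; what a row does not reach only later rows make up. A row lasts 1/10 s, in which the tool goes at most 50 mm and 8.59 degrees, less where a joint would pass 70% of its speed; a pose out of reach is approached as far as the arm can. A call with a gripper value outside its range is refused whole. The fingers move at their own pace and stop on an object; the grip force is fixed at half the most. Time passes only in rows, so rows that repeat a pose let the fingers close. It gives the time, the measured TCP pose, the force, the opening and the grip force at its end, in the units of the state.
- env.sense(): the state, without advancing time (a new reading comes with each control period).
- env.capture(name): name is "side" or "top" or "wrist"; returns (picture, depth): 480x640x3 uint8, red, green, blue; 480x640 float32, m along the optical axis (not along the pixel's ray), 0 where there is no reading.
- env.get_calibration(name): a dict with "camera_matrix" (3x3 intrinsics, pixels), "origin" and "rotation" of the camera in the world. Camera axes: x right, y down, z forward; pixel columns grow to the right and rows downward; lengths in m; the calibration is good to about 2 mm. A picture is of the moment at which its call begins: read the wrist's pose just before it. get_calibration takes no time and is no camera call; for the wrist camera it gives the pose at the moment of the call.
- env.hand_in(): hands the job in; it is judged then, once.
Trained networks look in the newest picture that a camera, given by its name, has taken for a name from the list of things; names that differ only in an ending like _2 or _b are one class to them, and where a whole thing is asked for, a point or a joint stands for the part that bears it (a point fixed in the world has none). Each returns a list of dicts, best first, with "conf" (0 to 1); they miss things now and then, are a little off and sometimes report something else, mostly with a low value. They report only what shows in the picture. A call takes as long as a camera call.
- env.spot_in(camera, target): "at" ([x, y, z] in m, in the coordinates of the camera as it stood for that picture, good to about 4 mm: the middle of the surface that is visible of it).
The state is a dict: "t": time; "joint_positions": joint angles; "joint_vel": joint speeds; "joint_efforts": joint torques, N m; "position": TCP position; "orientation": TCP orientation; "contact_force": force on the tool from outside, world axes, zero at the start; "moment": the same for the moment, N m; "width": finger opening in m; "grasp_force": force on a finger pad.
Only numpy, scipy, OpenCV 4.12 (cv2) and the standard library are available. Lean on these libraries where they do the work, as an engineer would, in place of code of your own. Each camera call takes 0.05 s, during which the arm holds its last target. There are 200 camera calls.

## Task

With the hood of the blue blow-off box shut, squeeze the red trigger of the air gun beside it fully for about half a second and let go. Then take the hood by its orange bar, raise it just past its balance point (60 degrees), where the springs take over, without ever letting it swing wide open or drop, bring it back down and hold it still about five degrees below that point. Finish while still gripping the bar there, and leave the other things on the worktop alone.

Things in the scene. Friction and masses are not known exactly. Their poses are not given: they have to be found in the camera images.
- blow_box: Fixed blue open box 130 (its x) x 200 (its y) x 78 mm high with a clear hood on top. Origin: centre of its underside on the worktop. Its +x points to the hinge side (away from the robot, yaw within 0.25 rad of straight ahead), +z up.
- hood_hinge (a point): Middle of the hood's hinge line, which runs along the box's y axis: 65 mm towards box +x from the box's origin, 84 mm above the worktop. Fixed.
- hood_bar (a point): Middle of the hood's orange round grab bar: 14 mm thick, parallel to the hinge line and 180 mm from it, 110 mm free length between two arms. Shut: 84 mm above the worktop, 115 mm to box -x of the box's origin, 49 mm in front of the hood's edge, free air under it: grip from above, fingers closing along box x; it may turn between the fingers. Swings up and away from the robot with the hood.
- hood (a joint): Hood angle (aluminium frame, clear window, 0.7 kg), rad: 0 shut and level, growing as the bar goes up; stop at 1.65. Springs on the hinge help: balance point at 1.05 rad (60 degrees). Let go below it, the hood falls shut; above it, it swings wide open by itself. Lifting takes about 1.2 N at the bar when shut, fading to nothing at the balance point.
- air_gun: Fixed air gun, nose down on a 76x66 mm base beside the box's -y side, nozzle tube into the slot in the box wall. Upright black grip 22 mm (x) x 26 mm (y), top 150 mm above the worktop. Origin: on the grip's axis at the worktop, 175 mm from the box's middle. Axes parallel to the box's.
- gun_grip (a point): Point on the grip's axis 125 mm above the worktop (25 mm below its top), the height at which to squeeze. Fixed.
- trigger (a joint): Angle of the red lever trigger, 20 mm wide, on the grip's -x side (to the robot), rad: 0 released, 0.2 fully squeezed (stop). Hinged 60 mm above the worktop, free end up, 148 mm high. At gun_grip's height grip and trigger span -30 to +11 mm along x of the grip's axis at rest, -17 to +11 squeezed. Sprung: about 8 N there squeezes it fully; it springs back when let go.
- multimeter: Bystander, loose, to be left alone: yellow and black digital multimeter lying on its back, 152x76x44 mm. Origin: centre of its underside.
- tape_measure: Bystander, loose, to be left alone: yellow tape measure, 76x37x64 mm high. Origin: centre of its underside.
- ferrule_tin: Bystander, loose, to be left alone: round pale grey tin, 64 mm across, 30 mm high. Origin: centre of its underside.
- spare_battery: Bystander, loose, to be left alone: black tool battery, 90x64x56 mm. Origin: centre of its underside.
- marker_pen: Bystander, loose, to be left alone: white marker pen with red cap, lying, 126 mm long, 16 mm thick. Origin: centre of its underside.

How it is judged:
By the outcome, as a careful person would: the job done as asked, in the order asked, and still so for the second after the job is handed in, while the arm keeps its last pose, push and grip.
It also fails if it takes over 51 s, if anything falls off the work surface, if the arm or the gripper's body presses on something with over 40 N, if the wrist force passes 120 N, or if a joint passes its speed limit or range.

## Working session

There is one attempt and no reset: what is moved stays moved. The work goes in short steps, Python scripts to look and compute and a tool call to move; the robot and the scene stay as the last step left them, time stands still between calls to the robot, and variables do not carry over. Pictures are saved under pics/ and viewed, at most 10 in all, crops included, and the job is handed in when it is done.

Besides the shell and the picture viewer there is one more tool, called after ">>>" as name(argument=value, ...), one argument or row to a line, values as JSON. send_rows: Moves the arm, as the interface text tells. Its arguments: {"type":"object","properties":{"commands":{"type":"array","items":{"type":"object","properties":{"dx":{"type":"number"},"dy":{"type":"number"},"dz":{"type":"number"},"rx":{"type":"number"},"ry":{"type":"number"},"rz":{"type":"number"},"fingers":{"type":"number"}}}}},"required":["commands"]}

```bash
mkdir -p pics; cat > h.py <<'E'
import numpy as np, cv2
from workcell import env
def snap(n,f):
    c=env.get_calibration(n); p,d=env.capture(n); cv2.imwrite('pics/'+f+'.png',p[:,:,::-1]); np.save('pics/'+f+'.npy',d)
    return p,d,c
def w(c,at): return np.array(c['origin'])+np.array(c['rotation'])@np.array(at)
def cloud(d,c):
    K=np.array(c['camera_matrix']); v,u=np.mgrid[:480,:640]
    P=np.stack([(u-K[0,2])/K[0,0]*d,(v-K[1,2])/K[1,1]*d,d],-1)
    return P@np.array(c['rotation']).T+np.array(c['origin'])
E
python3 - <<'E'
from h import *
s=env.sense(); print(s['t'],s['position'],s['orientation'],s['width'])
for n in ('top','side'):
    p,d,c=snap(n,n+'0'); print(n,c['origin'])
    for t in ('blow_box','hood_bar','air_gun','trigger','multimeter','tape_measure','ferrule_tin','spare_battery','marker_pen'):
        if n=='side' and t not in('hood_bar','trigger','air_gun'): continue
        print(t,[(np.round(w(c,r['at']),3),round(r['conf'],2)) for r in env.spot_in(n,t)[:2]])
print(env.sense()['t'])
E
```

```text
0.0 [ 0.2145239  -0.61285625  0.22568041] [ 9.85852707e-01  1.67611236e-01 -1.31637969e-04 -9.46789521e-04] 0.09199183030116977
top [ 0.41809948 -0.1258473   1.1578365 ]Traceback (most recent call last):
  File "<stdin>", line 7, in <module>
  File "h.py", line 6, in w
    def w(c,at): return np.array(c['origin'])+np.array(c['rotation'])@np.array(at)
                                              ~~~~~~~~~~~~~~~~~~~~~~~^~~~~~~~~~~~~
ValueError: matmul: Input operand 1 has a mismatch in its core dimension 0, with gufunc signature (n?,k),(k,m?)->(n?,m?) (size 3 is different from 4)
```

View pics/top0.png

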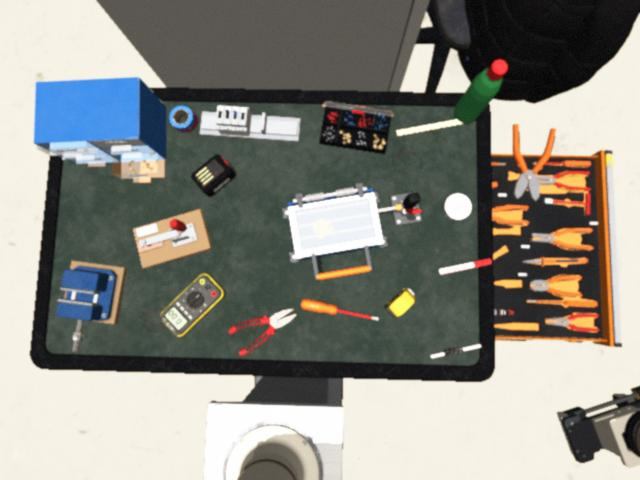

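The top view shows the box at about (335,228), the orange bar at (343,270) and the gun at (408,207). Image up is +x and image right is -y. The calibration rotation is a quaternion, so I'll fix the helper.

```bash
sed -i "s/np.array(c\['rotation'\])/R(c)/g; s/^def w/from scipy.spatial.transform import Rotation\ndef R(c): return Rotation.from_quat(c['rotation']).as_matrix()\ndef w/" h.py
python3 - <<'E'
from h import *
for n in ('top','side'):
    p,d,c=snap(n,n+'0'); print(n,c['origin'])
    for t in ('blow_box','hood_bar','air_gun','trigger'):
        print(t,[(np.round(w(c,r['at']),3),round(r['conf'],2)) for r in env.spot_in(n,t)[:2]])
    P=cloud(d,c); hsv=cv2.cvtColor(p,cv2.COLOR_RGB2HSV).astype(int); H,S,V=hsv[...,0],hsv[...,1],hsv[...,2]
    near=(abs(P[...,0]-.45)<.25)&(abs(P[...,1]+.2)<.25)&(P[...,2]<.3)
    m=(H>8)&(H<22)&(S>150)&(V>120)&(P[...,2]>.065)&near
    Q=P[m]
    if len(Q)>10:
        q=Q.mean(0); u=np.linalg.svd((Q-q)[:,:2],full_matrices=False)[2][0]; pr=(Q-q)[:,:2]@u
        print('bar',len(Q),np.round(q,3),'mid',np.round(q[:2]+u*(pr.min()+pr.max())/2,3),'len',np.ptp(pr),'yaw',np.arctan(-u[0]/u[1]),'z',np.percentile(Q[:,2],[5,50,95]))
    m=((H<6)|(H>174))&(S>150)&(V>90)&near&(P[...,2]>.1); Q=P[m]; 
    if len(Q): print('red',len(Q),np.round(Q.mean(0),3),np.round(Q.min(0),3),np.round(Q.max(0),3))
    m=(V<60)&near&(P[...,2]>.135); Q=P[m]
    if len(Q): print('gripTop',len(Q),np.round(Q.mean(0),3),np.round(Q.min(0),3),np.round(Q.max(0),3))
print(env.sense()['t'])
E
```

```text
top [ 0.41809948 -0.1258473   1.1578365 ]
blow_box [(array([ 0.566, -0.13 ,  0.087]), 0.94)]
hood_bar [(array([ 0.56 , -0.133,  0.084]), 0.92)]
air_gun [(array([ 0.611, -0.287,  0.015]), 0.71)]
trigger [(array([ 0.596, -0.301,  0.142]), 0.37)]
bar 273 [ 0.461 -0.151  0.088] mid [ 0.461 -0.149] len 0.11796602645964954 yaw 0.19303429525831595 z [0.08351393 0.0887939  0.09234661]
red 48 [ 0.594 -0.298  0.14 ] [ 0.587 -0.31   0.109] [ 0.601 -0.29   0.15 ]
gripTop 118 [ 0.62  -0.294  0.148] [ 0.61  -0.308  0.136] [ 0.633 -0.282  0.155]
side [ 0.29867323 -1.541707    0.87213473]
blow_box [(array([ 0.55 , -0.171,  0.091]), 0.68)]
hood_bar [(array([ 0.552, -0.142,  0.085]), 0.55)]
air_gun [(array([ 0.613, -0.307,  0.053]), 0.78)]
trigger [(array([ 0.597, -0.309,  0.111]), 0.74)]
bar 134 [ 0.456 -0.152  0.089] mid [ 0.456 -0.15 ] len 0.1246175834089315 yaw 0.1938840284866187 z [0.08326875 0.08991686 0.09392601]
red 75 [ 0.593 -0.308  0.126] [ 0.587 -0.316  0.102] [ 0.602 -0.295  0.151]
gripTop 93 [ 0.618 -0.304  0.145] [ 0.607 -0.314  0.135] [ 0.63  -0.287  0.154]
0.6
```

View pics/side0.png

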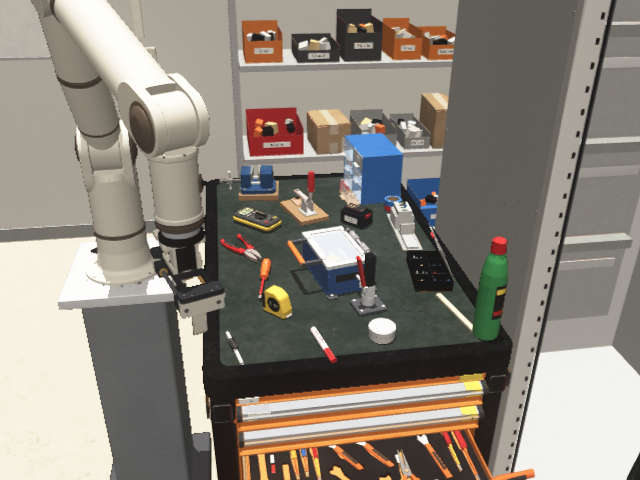

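The side view agrees with the top one: gun grip near (368,268), red trigger to its left, orange bar near (295,252), and the area above is free. The box yaw is about 0.193 and the bar middle about (0.459,-0.150,0.088). The grip axis is about (0.62,-0.298). I'll move above the gun now.

>>> send_rows(
  commands=[
    {"dx":25,"dy":19,"dz":8,"rz":0.09,"fingers":-1},
    {"dx":50,"dy":39,"dz":16,"rz":0.18,"fingers":-1},
    {"dx":75,"dy":58,"dz":24,"rz":0.27,"fingers":-1},
    {"dx":100,"dy":78,"dz":32,"rz":0.36,"fingers":-1},
    {"dx":125,"dy":97,"dz":40,"rz":0.45,"fingers":-1},
    {"dx":150,"dy":117,"dz":48,"rz":0.54,"fingers":-1},
    {"dx":175,"dy":136,"dz":56,"rz":0.63,"fingers":-1},
    {"dx":200,"dy":156,"dz":64,"rz":0.72,"fingers":-1},
  ],
)

```text
invalid input at $.commands[0]: expected keys dx, dy, dz, rx, ry, rz, fingers
```

>>> send_rows(
  commands=[
    {"dx":25,"dy":19,"rz":0.09,"fingers":-1},
    {"dx":50,"dy":39,"rz":0.18,"fingers":-1},
    {"dx":75,"dy":58,"rz":0.27,"fingers":-1},
    {"dx":100,"dy":78,"rz":0.36,"fingers":-1},
    {"dx":125,"dy":97,"rz":0.45,"fingers":-1},
    {"dx":150,"dy":117,"rz":0.54,"fingers":-1},
    {"dx":175,"dy":136,"rz":0.63,"fingers":-1},
    {"dx":200,"dy":156,"rz":0.706,"fingers":-1},
  ],
)

```text
invalid input at $.commands[0]: expected keys dx, dy, dz, rx, ry, rz, fingers
```

```bash
python3 - <<'E'
from h import *
s=env.sense(); print(s['t'],s['position'],s['orientation'],s['width'],s['contact_force'])
p,d,c=snap('wrist','w1'); P=cloud(d,c); print(c['origin'])
for t in ('air_gun','trigger','hood_bar'): print(t,[(np.round(w(c,r['at']),3),round(r['conf'],2)) for r in env.spot_in('wrist',t)[:2]])
hsv=cv2.cvtColor(p,cv2.COLOR_RGB2HSV).astype(int); H,S,V=hsv[...,0],hsv[...,1],hsv[...,2]
near=(abs(P[...,0]-.55)<.2)&(abs(P[...,1]+.2)<.25)&(d>0)
for n,m in (('red',((H<6)|(H>174))&(S>150)&(V>90)&near&(P[...,2]>.1)),('griptop',(V<70)&near&(P[...,2]>.142)&(P[...,2]<.16)),('bar',(H>8)&(H<22)&(S>150)&near&(P[...,2]>.07)&(P[...,2]<.11))):
    Q=P[m]
    if len(Q)<5: print(n,'none'); continue
    r=cv2.minAreaRect((Q[:,:2]*1000).astype(np.float32)); print(n,len(Q),np.round(Q.mean(0),4),r,np.argwhere(m).mean(0))
E
```

```text
0.6 [ 0.21485356 -0.6134875   0.22675517] [9.85852122e-01 1.67617398e-01 2.58050439e-05 3.67296585e-05] 0.09185490782184458 [-0.94137389  0.75309794 -0.75961525]
[ 0.29302217 -0.58646032  0.38562204]
air_gun []
trigger []
hood_bar []
red none
griptop none
bar none
```

View pics/w1.png

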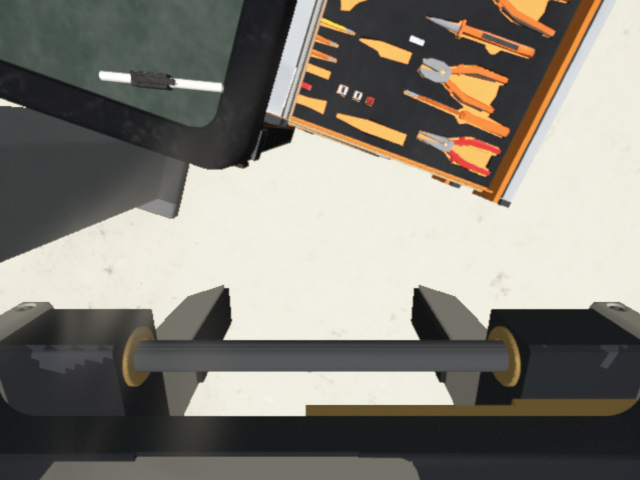

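The arm hasn't moved: every row needs all seven keys. The wrist view shows the drawer at the upper right and the fingers at columns 190–450. I'll send the same move with full rows.

>>> send_rows(
  commands=[
    {"dx":25,"dy":19,"dz":8,"rx":0,"ry":0,"rz":0.09,"fingers":-1},
    {"dx":50,"dy":39,"dz":16,"rx":0,"ry":0,"rz":0.18,"fingers":-1},
    {"dx":75,"dy":58,"dz":24,"rx":0,"ry":0,"rz":0.27,"fingers":-1},
    {"dx":100,"dy":78,"dz":32,"rx":0,"ry":0,"rz":0.36,"fingers":-1},
    {"dx":125,"dy":97,"dz":40,"rx":0,"ry":0,"rz":0.45,"fingers":-1},
    {"dx":150,"dy":117,"dz":48,"rx":0,"ry":0,"rz":0.54,"fingers":-1},
    {"dx":175,"dy":136,"dz":56,"rx":0,"ry":0,"rz":0.63,"fingers":-1},
    {"dx":200,"dy":156,"dz":64,"rx":0,"ry":0,"rz":0.72,"fingers":-1},
  ],
)

```text
t: 1.6
position: [0.4157, -0.4568, 0.2912]
orientation: [0.863, 0.506, -0.0, 0.0]
contact_force: [0.3, -0.8, 0.0]
width: 0.0917
grasp_force: 0.0
```

>>> send_rows(
  commands=[
    {"dx":25,"dy":19,"dz":0,"rx":0,"ry":0,"rz":0.09,"fingers":-1},
    {"dx":50,"dy":39,"dz":0,"rx":0,"ry":0,"rz":0.18,"fingers":-1},
    {"dx":75,"dy":58,"dz":0,"rx":0,"ry":0,"rz":0.27,"fingers":-1},
    {"dx":100,"dy":78,"dz":0,"rx":0,"ry":0,"rz":0.36,"fingers":-1},
    {"dx":125,"dy":97,"dz":0,"rx":0,"ry":0,"rz":0.45,"fingers":-1},
    {"dx":150,"dy":117,"dz":0,"rx":0,"ry":0,"rz":0.54,"fingers":-1},
    {"dx":175,"dy":136,"dz":0,"rx":0,"ry":0,"rz":0.63,"fingers":-1},
    {"dx":200,"dy":156,"dz":0,"rx":0,"ry":0,"rz":0.706,"fingers":-1},
  ],
)

```text
t: 2.4
position: [0.6156, -0.3011, 0.2907]
orientation: [0.635, 0.773, -0.0, 0.0]
contact_force: [0.3, -0.9, 0.2]
width: 0.092
grasp_force: 0.0
```

```bash
cat > look.py <<'E'
from h import *
import sys
s=env.sense(); print(s['t'],s['position'],s['orientation'],s['width'],s['contact_force'])
p,d,c=snap('wrist',sys.argv[1]); P=cloud(d,c); print(c['origin'])
for t in ('air_gun','trigger','hood_bar'): print(t,[(np.round(w(c,r['at']),3),round(r['conf'],2)) for r in env.spot_in('wrist',t)[:2]])
hsv=cv2.cvtColor(p,cv2.COLOR_RGB2HSV).astype(int); H,S,V=hsv[...,0],hsv[...,1],hsv[...,2]
near=(abs(P[...,0]-.55)<.2)&(abs(P[...,1]+.2)<.25)&(d>0)
for n,m in (('red',((H<6)|(H>174))&(S>150)&(V>90)&near&(P[...,2]>.1)),('griptop',(V<70)&near&(P[...,2]>.142)&(P[...,2]<.16)),('bar',(H>8)&(H<22)&(S>150)&near&(P[...,2]>.07)&(P[...,2]<.11))):
    Q=P[m]
    if len(Q)<5: print(n,'none'); continue
    r=cv2.minAreaRect((Q[:,:2]*1000).astype(np.float32)); print(n,len(Q),np.round(Q.mean(0),4),r,np.argwhere(m).mean(0))
E
python3 look.py w2
```

```text
2.4 [ 0.61564386 -0.30105838  0.29069052] [ 6.34978256e-01  7.72530000e-01 -9.73185384e-05  5.98696212e-05] 0.09204161400220393 [ 0.30236096 -0.85304361  0.2333835 ]
[ 0.59902249 -0.2197626   0.44956173]
air_gun [(array([ 0.618, -0.292,  0.053]), 0.81)]
trigger [(array([ 0.597, -0.3  ,  0.13 ]), 0.96)]
hood_bar [(array([ 0.571, -0.17 ,  0.091]), 0.88)]
red 410 [ 0.5973 -0.3     0.1334] ((598.192626953125, -295.0173645019531), (33.589996337890625, 20.114013671875), 74.77848815917969) [220.8902439  302.50731707]
griptop 634 [ 0.6204 -0.2974  0.1498] ((609.2374267578125, -299.8516540527344), (44.97220230102539, 24.68712043762207), 12.382563591003418) [226.17507886 327.78233438]
bar 1260 [ 0.4651 -0.1686  0.0901] ((464.7645263671875, -171.52484130859375), (11.759333610534668, 78.49617767333984), 11.139588356018066) [ 44.06349206 188.72857143]
```

View pics/w2.png

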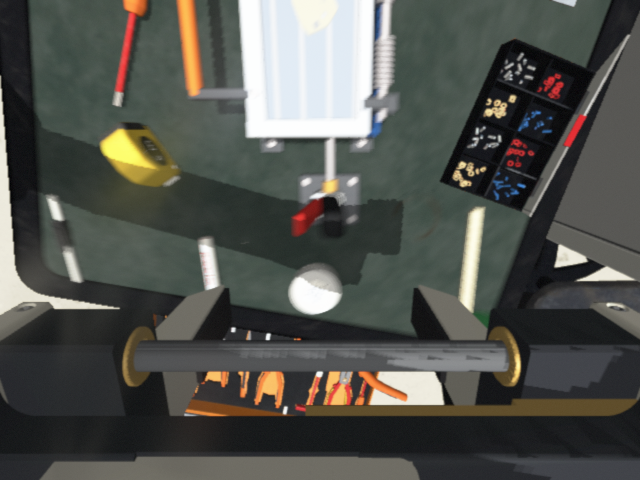

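The wrist view shows the trigger at (305,215) and the grip at (332,215), with the box beyond. The tin at (315,290) is off to the -y side and clear. The grip axis measures (0.620,-0.297), which puts the gun 176 mm from the box origin against the 175 given. I'll descend around the grip.

>>> send_rows(
  commands=[
    {"dx":1.5,"dy":3.5,"dz":-30,"rx":0,"ry":0,"rz":0,"fingers":-1},
    {"dx":1.5,"dy":3.5,"dz":-65,"rx":0,"ry":0,"rz":0,"fingers":-1},
    {"dx":1.5,"dy":3.5,"dz":-100,"rx":0,"ry":0,"rz":0,"fingers":-1},
    {"dx":1.5,"dy":3.5,"dz":-135,"rx":0,"ry":0,"rz":0,"fingers":-1},
    {"dx":1.5,"dy":3.5,"dz":-165,"rx":0,"ry":0,"rz":0,"fingers":-1},
    {"dx":1.5,"dy":3.5,"dz":-185,"rx":0,"ry":0,"rz":0,"fingers":-1},
    {"dx":1.5,"dy":3.5,"dz":-185,"rx":0,"ry":0,"rz":0,"fingers":-0.3},
    {"dx":1.5,"dy":3.5,"dz":-185,"rx":0,"ry":0,"rz":0,"fingers":-0.3},
  ],
)

```text
t: 3.4
position: [0.6157, -0.2994, 0.1061]
orientation: [0.637, 0.771, -0.0, -0.0]
contact_force: [0.7, 0.5, -0.1]
width: 0.0802
grasp_force: 0.0
```

>>> send_rows(
  commands=[
    {"dx":0,"dy":0,"dz":0,"rx":0,"ry":0,"rz":0,"fingers":-0.3},
    {"dx":0,"dy":0,"dz":0,"rx":0,"ry":0,"rz":0,"fingers":-0.3},
  ],
)

```text
t: 3.6
position: [0.6173, -0.2987, 0.1077]
orientation: [0.636, 0.771, 0.0, 0.001]
contact_force: [-0.3, -0.6, -0.3]
width: 0.0648
grasp_force: 0.0
```

>>> send_rows(
  commands=[
    {"dx":0,"dy":0,"dz":0,"rx":0,"ry":0,"rz":0,"fingers":1},
    {"dx":0,"dy":0,"dz":0,"rx":0,"ry":0,"rz":0,"fingers":1},
    {"dx":0,"dy":0,"dz":0,"rx":0,"ry":0,"rz":0,"fingers":1},
    {"dx":0,"dy":0,"dz":0,"rx":0,"ry":0,"rz":0,"fingers":1},
    {"dx":0,"dy":0,"dz":0,"rx":0,"ry":0,"rz":0,"fingers":1},
  ],
)

```text
t: 4.1
position: [0.6194, -0.2978, 0.1061]
orientation: [0.636, 0.772, 0.002, 0.002]
contact_force: [10.1, -0.5, -3.4]
width: 0.0273
grasp_force: 30.0
```

>>> send_rows(
  commands=[
    {"dx":0,"dy":0,"dz":0,"rx":0,"ry":0,"rz":0,"fingers":1},
    {"dx":0,"dy":0,"dz":0,"rx":0,"ry":0,"rz":0,"fingers":1},
    {"dx":0,"dy":0,"dz":0,"rx":0,"ry":0,"rz":0,"fingers":1},
    {"dx":0,"dy":0,"dz":0,"rx":0,"ry":0,"rz":0,"fingers":1},
    {"dx":0,"dy":0,"dz":0,"rx":0,"ry":0,"rz":0,"fingers":-0.6},
    {"dx":0,"dy":0,"dz":0,"rx":0,"ry":0,"rz":0,"fingers":-0.6},
    {"dx":0,"dy":0,"dz":0,"rx":0,"ry":0,"rz":0,"fingers":-0.6},
    {"dx":0,"dy":0,"dz":0,"rx":0,"ry":0,"rz":0,"fingers":-0.6},
  ],
)

```text
t: 4.9
position: [0.616, -0.2977, 0.1053]
orientation: [0.636, 0.772, 0.0, -0.0]
contact_force: [-1.8, -0.2, -1.1]
width: 0.0549
grasp_force: 0.6
```

>>> send_rows(
  commands=[
    {"dx":0,"dy":0,"dz":0,"rx":0,"ry":0,"rz":0,"fingers":-0.6},
    {"dx":0,"dy":0,"dz":0,"rx":0,"ry":0,"rz":0,"fingers":-0.6},
  ],
)

```text
t: 5.1
position: [0.6172, -0.2973, 0.1062]
orientation: [0.636, 0.772, 0.001, 0.0]
contact_force: [1.1, -1.0, -0.2]
width: 0.0704
grasp_force: 0.0
```

```bash
python3 - <<'E'
from h import *
snap('side','side1'); p=cv2.imread('pics/side1.png'); cv2.imwrite('pics/s1c.png',cv2.resize(p[190:340,260:440],None,fx=4,fy=4))
s=env.sense();print(s['t'],s['position'],s['width'],s['contact_force'])
E
```

```text
5.15 [ 0.61718709 -0.29742069  0.10621049] 0.07186489873049111 [-0.98006955 -0.40808367 -0.33523865]
```

View pics/s1c.png

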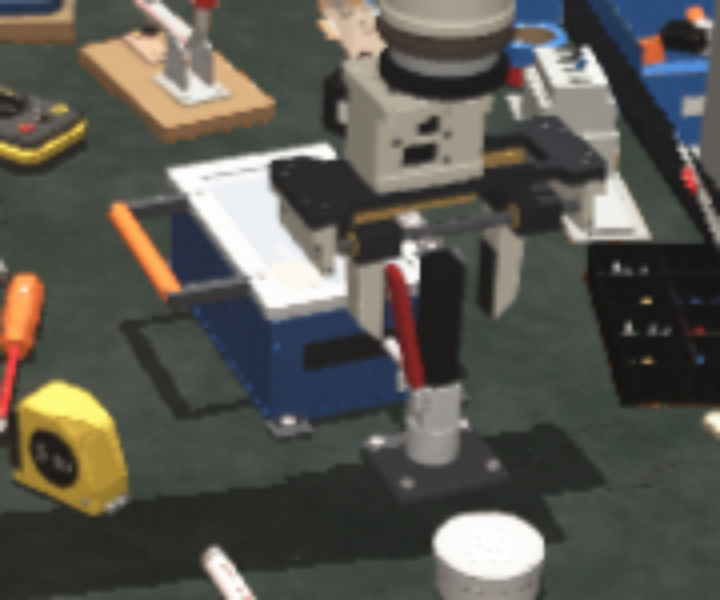

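The crop shows the trigger (about (405,325)) sprung back off the grip and the hood shut. The grip width reached 27.3 mm, so it was fully squeezed. Next I'll go up and over the bar.

>>> send_rows(
  commands=[
    {"dx":0,"dy":0,"dz":30,"rx":0,"ry":0,"rz":0,"fingers":-0.6},
    {"dx":0,"dy":0,"dz":65,"rx":0,"ry":0,"rz":0,"fingers":-0.6},
    {"dx":0,"dy":0,"dz":100,"rx":0,"ry":0,"rz":0,"fingers":-0.6},
    {"dx":-25,"dy":23,"dz":130,"rx":0,"ry":0,"rz":0,"fingers":0.1},
    {"dx":-55,"dy":51,"dz":140,"rx":0,"ry":0,"rz":0,"fingers":0.1},
    {"dx":-88,"dy":81,"dz":140,"rx":0,"ry":0,"rz":0,"fingers":0.1},
    {"dx":-120,"dy":111,"dz":130,"rx":0,"ry":0,"rz":0,"fingers":0.1},
    {"dx":-158,"dy":148,"dz":125,"rx":0,"ry":0,"rz":0,"fingers":0.1},
  ],
)

```text
t: 5.95
position: [0.4599, -0.1513, 0.2309]
orientation: [0.636, 0.772, 0.0, 0.001]
contact_force: [1.1, -0.1, 0.5]
width: 0.042
grasp_force: 0.0
```

>>> send_rows(
  commands=[
    {"dx":0,"dy":0,"dz":0,"rx":0,"ry":0,"rz":0,"fingers":0.1},
    {"dx":0,"dy":0,"dz":0,"rx":0,"ry":0,"rz":0,"fingers":0.1},
  ],
)

```text
t: 6.15
position: [0.4602, -0.1516, 0.2315]
orientation: [0.635, 0.772, -0.001, 0.001]
contact_force: [1.1, -0.8, -0.5]
width: 0.0413
grasp_force: 0.0
```

```bash
python3 look.py w3
```

```text
6.15 [ 0.46022872 -0.1516175   0.23148678] [ 6.35311722e-01  7.72254947e-01 -7.36411892e-04  8.77816177e-04] 0.04128592446441719 [ 1.07253592 -0.84932013 -0.48270997]
[ 0.44360837 -0.07001451  0.39018272]
air_gun []
trigger []
hood_bar [(array([ 0.559, -0.114,  0.092]), 0.72)]
red none
griptop none
bar 1879 [ 0.4591 -0.1494  0.0903] ((459.2666931152344, -151.944580078125), (13.416391372680664, 122.07450866699219), 11.514799118041992) [224.79457158 320.98296966]
```

View pics/w3.png

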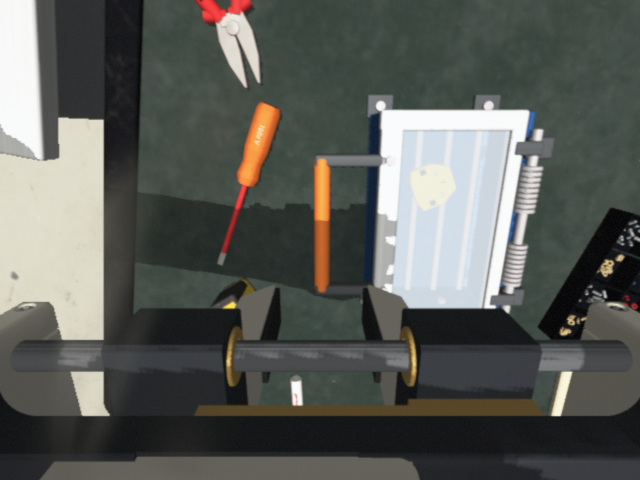

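The wrist view shows the orange bar at column 321, centred between the fingers (275 and 368). It measures (0.459,-0.150,0.090 top), yaw 0.197, which matches the 84 mm height. I'll go down and grip.

>>> send_rows(
  commands=[
    {"dx":-1,"dy":1,"dz":-35,"rx":0,"ry":0,"rz":0,"fingers":0.1},
    {"dx":-1,"dy":1,"dz":-75,"rx":0,"ry":0,"rz":0,"fingers":0.1},
    {"dx":-1,"dy":1,"dz":-110,"rx":0,"ry":0,"rz":0,"fingers":0.1},
    {"dx":-1,"dy":1,"dz":-135,"rx":0,"ry":0,"rz":0,"fingers":0.1},
    {"dx":-1,"dy":1,"dz":-155,"rx":0,"ry":0,"rz":0,"fingers":0.1},
    {"dx":-1,"dy":1,"dz":-166,"rx":0,"ry":0,"rz":0,"fingers":0.1},
    {"dx":-1,"dy":1,"dz":-166,"rx":0,"ry":0,"rz":0,"fingers":0.1},
  ],
)

```text
t: 7.05
position: [0.4594, -0.151, 0.0637]
orientation: [0.636, 0.772, 0.0, -0.001]
contact_force: [-0.2, -0.1, 1.2]
width: 0.0414
grasp_force: 0.0
```

>>> send_rows(
  commands=[
    {"dx":0,"dy":0,"dz":0,"rx":0,"ry":0,"rz":0,"fingers":1},
    {"dx":0,"dy":0,"dz":0,"rx":0,"ry":0,"rz":0,"fingers":1},
    {"dx":0,"dy":0,"dz":0,"rx":0,"ry":0,"rz":0,"fingers":1},
    {"dx":0,"dy":0,"dz":0,"rx":0,"ry":0,"rz":0,"fingers":1},
    {"dx":0,"dy":0,"dz":0,"rx":0,"ry":0,"rz":0,"fingers":1},
    {"dx":0,"dy":0,"dz":0,"rx":0,"ry":0,"rz":0,"fingers":1},
  ],
)

```text
t: 7.65
position: [0.4604, -0.1516, 0.0656]
orientation: [0.636, 0.772, 0.0, 0.001]
contact_force: [1.6, -0.1, 2.1]
width: 0.0131
grasp_force: 30.0
```

```bash
python3 - <<'E'
from workcell import env
import numpy as np
s=env.sense(); print(s['t'],s['position'],s['width'],s['contact_force'],s['moment'],s['grasp_force'])
y=.195
for a in (0,10,20,30,40,50,55,60,62,63,64,65):
    t=np.radians(a); r=180*(1-np.cos(t)); print(a,np.round([r*np.cos(y),r*np.sin(y),180*np.sin(t)],1))
E
```

```text
7.65 [ 0.46044117 -0.15155416  0.06557972] 0.013087861766912233 [ 1.60327071 -0.06154013  2.14765056] [-0.10038196 -0.38263149 -0.03682792] 29.999212324619293
0 [0. 0. 0.]
10 [ 2.7  0.5 31.3]
20 [10.6  2.1 61.6]
30 [23.7  4.7 90. ]
40 [ 41.3   8.2 115.7]
50 [ 63.1  12.5 137.9]
55 [ 75.3  14.9 147.4]
60 [ 88.3  17.4 155.9]
62 [ 93.7  18.5 158.9]
63 [ 96.4  19.  160.4]
64 [ 99.2  19.6 161.8]
65 [102.   20.1 163.1]
```

Gripped: width 13 mm at 30 N. Now up along the arc, at about 4° per row.

>>> send_rows(
  commands=[
    {"dx":0.4,"dy":0.1,"dz":12.6,"rx":0,"ry":0,"rz":0,"fingers":1},
    {"dx":1.7,"dy":0.3,"dz":25.1,"rx":0,"ry":0,"rz":0,"fingers":1},
    {"dx":3.9,"dy":0.8,"dz":37.4,"rx":0,"ry":0,"rz":0,"fingers":1},
    {"dx":6.8,"dy":1.4,"dz":49.6,"rx":0,"ry":0,"rz":0,"fingers":1},
    {"dx":10.6,"dy":2.1,"dz":61.6,"rx":0,"ry":0,"rz":0,"fingers":1},
    {"dx":15.3,"dy":3.0,"dz":73.2,"rx":0,"ry":0,"rz":0,"fingers":1},
    {"dx":20.7,"dy":4.1,"dz":84.5,"rx":0,"ry":0,"rz":0,"fingers":1},
    {"dx":23.7,"dy":4.7,"dz":90,"rx":0,"ry":0,"rz":0,"fingers":1},
  ],
)

```text
t: 8.45
position: [0.4824, -0.1472, 0.1558]
orientation: [0.636, 0.771, -0.001, -0.001]
contact_force: [-2.4, -4.3, -1.1]
width: 0.013
grasp_force: 30.0
```

>>> send_rows(
  commands=[
    {"dx":6.5,"dy":1.3,"dz":10.7,"rx":0,"ry":0,"rz":0,"fingers":1},
    {"dx":13.8,"dy":2.7,"dz":20.8,"rx":0,"ry":0,"rz":0,"fingers":1},
    {"dx":21.6,"dy":4.3,"dz":30.4,"rx":0,"ry":0,"rz":0,"fingers":1},
    {"dx":30.2,"dy":6.0,"dz":39.5,"rx":0,"ry":0,"rz":0,"fingers":1},
    {"dx":39.4,"dy":7.8,"dz":47.9,"rx":0,"ry":0,"rz":0,"fingers":1},
    {"dx":46.6,"dy":9.2,"dz":53.8,"rx":0,"ry":0,"rz":0,"fingers":1},
    {"dx":51.6,"dy":10.2,"dz":57.4,"rx":0,"ry":0,"rz":0,"fingers":1},
    {"dx":51.6,"dy":10.2,"dz":57.4,"rx":0,"ry":0,"rz":0,"fingers":1},
  ],
)

```text
t: 9.25
position: [0.5318, -0.1376, 0.2141]
orientation: [0.636, 0.771, -0.004, -0.002]
contact_force: [-16.6, -4.4, 20.2]
width: 0.0129
grasp_force: 30.0
```

```bash
cat > ang.py <<'E'
from h import *
import sys
s=env.sense(); print(s['t'],s['position'],s['contact_force'],s['width'])
y=.195; ux=np.array([np.cos(y),np.sin(y)])
hg=np.array([.459,-.150])+.18*ux
def A(p): return np.degrees(np.arctan2(p[2]-.084,-(p[:2]-hg)@ux))
print('tcp angle',A(np.array(s['position'])+[0,0,.019]))
for n in ('side','wrist'):
    p,d,c=snap(n,n+sys.argv[1]); P=cloud(d,c); hsv=cv2.cvtColor(p,cv2.COLOR_RGB2HSV).astype(int); H,S=hsv[...,0],hsv[...,1]
    m=(H>8)&(H<22)&(S>150)&(abs(P[...,0]-.53)<.08)&(abs(P[...,1]+.14)<.1)&(P[...,2]>.2)&(P[...,2]<.27)
    Q=P[m]
    if len(Q): q=np.median(Q,0); print(n,len(Q),q,'angle of surface',A(q))
E
python3 ang.py 2
```

```text
9.25 [ 0.53175841 -0.13755772  0.21412115] [-16.55504584  -4.36423412  20.18474508] 0.012883770016504294
tcp angle 54.54011665966637
side 61 [ 0.53238649 -0.16370939  0.23412994] angle of surface 53.6060743464865
wrist 5419 [ 0.52657068 -0.1156799   0.23504343] angle of surface 54.67091816858386
```

View pics/side2.png

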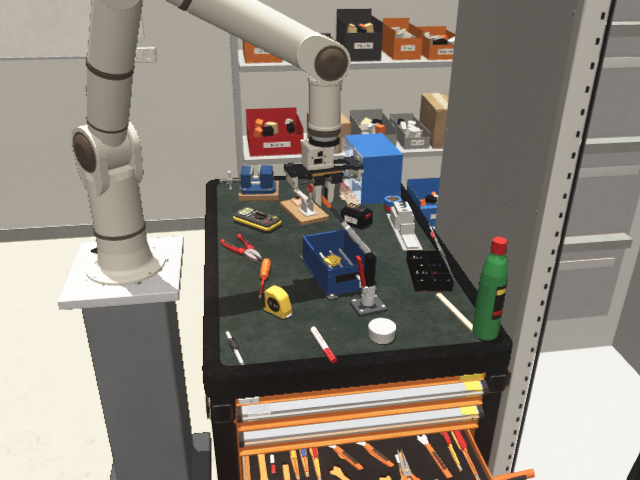

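The side view shows the hood raised and the bar gripped at about (325,200). The wrist depth puts the hood at about 53.5°, but there is about 26 N of radial load, so I'll check the wrist view.

View pics/wrist2.png

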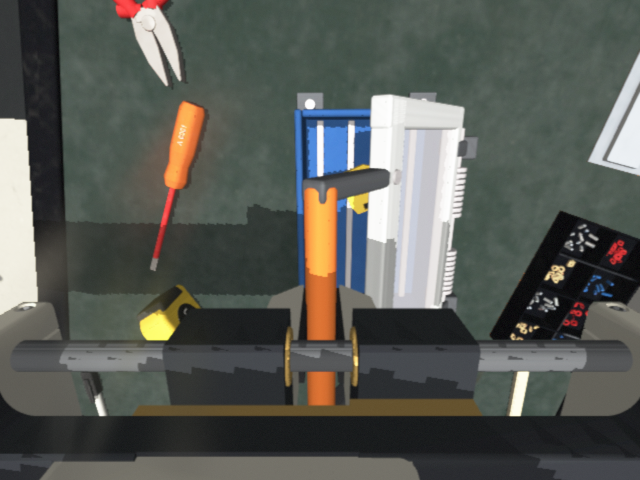

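```bash
python3 - <<'E'
from h import *
s=env.sense(); print(s['t'],s['position'],s['orientation'],s['contact_force'],s['moment'],s['joint_positions'])
d=np.load('pics/wrist2.npy'); p=cv2.imread('pics/wrist2.png')[:,:,::-1]; c=env.get_calibration('wrist'); P=cloud(d,c)
hsv=cv2.cvtColor(np.ascontiguousarray(p),cv2.COLOR_RGB2HSV).astype(int)
m=(hsv[...,0]>8)&(hsv[...,0]<22)&(hsv[...,1]>150)&(d<.35)
y=.195;ux=np.array([np.cos(y),np.sin(y)]);uy=np.array([-ux[1],ux[0]])
Q=P[m]; a=(Q[:,:2]-[.459,-.150])@ux; b=(Q[:,:2]-[.459,-.150])@uy
for lo in range(-60,70,10):
    k=(b*1000>lo)&(b*1000<lo+10)
    if k.sum()>20: print(lo,k.sum(),np.round(1000*np.percentile(a[k],[3,50,97]),1),np.round(1000*np.percentile(Q[k,2],[3,50,97]),1))
E
```

```text
9.35 [ 0.53128358 -0.13763379  0.21379182] [ 0.63647049  0.77128699 -0.0041263  -0.00215894] [-17.14744747  -5.78096622  20.08122348] [-1.10165344  3.55988416  0.02101603] [ 0.89833991  0.4429945  -0.88871233  1.80386834  0.38970909  1.08868412
  0.0595475 ]
-50 287 [66.2 73.1 79.1] [230.3 234.6 236.4]
-40 469 [66.3 72.7 79. ] [230.9 234.9 236.5]
-30 138 [66.9 72.2 77.5] [232.9 235.3 236.7]
-10 517 [66.3 72.8 79.1] [231.3 235.  236.7]
0 629 [66.1 72.9 79.2] [230.  234.9 236.5]
10 645 [66.2 72.5 78.9] [230.3 235.  283.6]
20 662 [66.4 72.5 78.7] [231.  235.  236.8]
30 789 [-81.5  71.8  78.5] [ 21.8 234.7 236.6]
40 929 [-81.4  71.   78.8] [ 19.6 234.5 236.6]
50 849 [-77.5  69.9  78.8] [ 16.9 233.9 236.6]
60 278 [-78.  -63.9 -55. ] [13.9 22.2 24.5]
```

The wrist view shows the bar still centred between the fingers at column 320, with the hood up and nothing touching the gripper. The bar centre (72.7 mm in, z 229.7 mm) puts the hood at about 53.6°. The command is about 3.5 mm inside the arc, so I'll relax that load first.

>>> send_rows(
  commands=[
    {"dx":-1.5,"dy":-0.3,"dz":1,"rx":0,"ry":0,"rz":0,"fingers":1},
    {"dx":-3,"dy":-0.6,"dz":2,"rx":0,"ry":0,"rz":0,"fingers":1},
    {"dx":-3,"dy":-0.6,"dz":2,"rx":0,"ry":0,"rz":0,"fingers":1},
  ],
)

```text
t: 9.65
position: [0.5317, -0.1375, 0.2143]
orientation: [0.636, 0.771, -0.0, 0.0]
contact_force: [0.9, -4.2, -1.8]
width: 0.0129
grasp_force: 30.0
```

>>> send_rows(
  commands=[
    {"dx":3.5,"dy":0.7,"dz":2.5,"rx":0,"ry":0,"rz":0,"fingers":1},
    {"dx":8.6,"dy":1.7,"dz":6.1,"rx":0,"ry":0,"rz":0,"fingers":1},
    {"dx":11.2,"dy":2.2,"dz":7.7,"rx":0,"ry":0,"rz":0,"fingers":1},
    {"dx":13.8,"dy":2.7,"dz":9.4,"rx":0,"ry":0,"rz":0,"fingers":1},
    {"dx":16.5,"dy":3.3,"dz":11,"rx":0,"ry":0,"rz":0,"fingers":1},
    {"dx":19.1,"dy":3.8,"dz":12.5,"rx":0,"ry":0,"rz":0,"fingers":1},
    {"dx":21.9,"dy":4.3,"dz":14,"rx":0,"ry":0,"rz":0,"fingers":1},
    {"dx":21.9,"dy":4.3,"dz":14,"rx":0,"ry":0,"rz":0,"fingers":1},
  ],
)

```text
t: 10.45
position: [0.5541, -0.1331, 0.2291]
orientation: [0.636, 0.772, -0.0, 0.0]
contact_force: [-2.8, -5.1, 3.5]
width: 0.0132
grasp_force: 30.0
```

```bash
cat > bar.py <<'E'
from h import *
s=env.sense(); print(s['t'],s['position'],s['contact_force'],s['width'])
c=env.get_calibration('wrist'); p,d=env.capture('wrist'); P=cloud(d,c)
hsv=cv2.cvtColor(np.ascontiguousarray(p),cv2.COLOR_RGB2HSV).astype(int)
y=.195;ux=np.array([np.cos(y),np.sin(y)]);uy=np.array([-ux[1],ux[0]])
m=(hsv[...,0]>8)&(hsv[...,0]<22)&(hsv[...,1]>150)&(d<.35)&(d>.1)&(abs(P[...,2]-.235)<.04)
Q=P[m]; a=(Q[:,:2]-[.459,-.150])@ux; b=(Q[:,:2]-[.459,-.150])@uy
k=(b>0)&(b<.03); A=1000*np.median(a[k]); Z=1000*np.percentile(Q[k,2],97)-7
print('bar',A,Z,'R',np.hypot(180-A,Z-84),'angle',np.degrees(np.arctan2(Z-84,180-A)),'chord',2*np.degrees(np.arctan2(A,Z-84)))
E
python3 bar.py
```

```text
10.45 [ 0.55412333 -0.13306247  0.22913264] [-2.78231781 -5.08942037  3.49409838] 0.013180343539066955
bar 95.99247489542381 244.40319233705372 R 181.07028576250121 angle 62.357723137832956 chord 61.79639408470041
```

The hood measures about 62°. I'll go a touch further for margin, then come down gently to 55°.

>>> send_rows(
  commands=[
    {"dx":4.1,"dy":0.8,"dz":2.2,"rx":0,"ry":0,"rz":0,"fingers":1},
    {"dx":4.1,"dy":0.8,"dz":2.2,"rx":0,"ry":0,"rz":0,"fingers":1},
    {"dx":0,"dy":0,"dz":0,"rx":0,"ry":0,"rz":0,"fingers":1},
    {"dx":-5.4,"dy":-1.1,"dz":-3,"rx":0,"ry":0,"rz":0,"fingers":1},
    {"dx":-10.7,"dy":-2.1,"dz":-6.3,"rx":0,"ry":0,"rz":0,"fingers":1},
    {"dx":-14.5,"dy":-2.9,"dz":-8.8,"rx":0,"ry":0,"rz":0,"fingers":1},
    {"dx":-17.1,"dy":-3.4,"dz":-10.6,"rx":0,"ry":0,"rz":0,"fingers":1},
    {"dx":-18.3,"dy":-3.6,"dz":-11.5,"rx":0,"ry":0,"rz":0,"fingers":1},
  ],
)

```text
t: 11.3
position: [0.5359, -0.1366, 0.2172]
orientation: [0.636, 0.772, 0.0, 0.0]
contact_force: [0.5, -4.9, 4.0]
width: 0.0131
grasp_force: 30.0
```

>>> send_rows(
  commands=[
    {"dx":0,"dy":0,"dz":0,"rx":0,"ry":0,"rz":0,"fingers":1},
    {"dx":0,"dy":0,"dz":0,"rx":0,"ry":0,"rz":0,"fingers":1},
    {"dx":0,"dy":0,"dz":0,"rx":0,"ry":0,"rz":0,"fingers":1},
  ],
)

```text
t: 11.6
position: [0.5358, -0.1366, 0.2172]
orientation: [0.636, 0.772, -0.0, 0.0]
contact_force: [-0.7, -5.6, 4.1]
width: 0.0133
grasp_force: 30.0
```

```bash
python3 bar.py; python3 bar.py
```

```text
11.6 [ 0.53584466 -0.13657454  0.21716511] [-0.65397504 -5.61606487  4.11681343] 0.01332632634500738
bar 77.35607417588515 233.01361072340225 R 180.94427785761022 angle 55.440055570568575 chord 54.8695355252912
11.65 [ 0.53587777 -0.13656929  0.21718364] [-0.04354899 -5.199146    3.60080424] 0.01293283781799745
bar 77.36052189090523 232.92399577912417 R 180.86796008505192 angle 55.425112039479885 chord 54.900424440750236
```

The hood holds still at about 55.1°, 30 N grip, low forces. Handing in.

```bash
python3 -c "
from workcell import env
print(env.hand_in())"
```

```text
the job is handed in; nothing more can be done
None
```

I squeezed the trigger fully for about half a second and let go, raised the hood to about 63.5° by its bar, and brought it back down. I handed in at 11.7 s still gripping the bar, with the hood steady at about 55°; no verdict came back.

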